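# Seat the headstock drilling template on its two dowels

## Robot

A 6-joint arm with a two-finger parallel gripper is mounted at the origin on the work surface. World frame = base frame: x ahead of the robot, y to its left, z up, the work surface at z = 0. Lengths are in mm, angles in rad, forces in N, time in s.
With the tool pointing down it reaches from about 350 to 775 mm from the base axis. Payload 7.3 kg.
Tool frame: the origin (TCP) lies on the mounting face of the last link; the fingertips stand 178 mm ahead of it and the grasp point (between the pads) lies 159 mm ahead of it; z points along the fingers, y is the line along which they close (so a half turn about z gives the same grasp; the last joint's range is limited). The gripper opens to 92 mm and grips with 3 to 60 N. Pads are 19 mm wide; open, the fingers measure 130 mm over their backs; the gripper's body (75 mm by 190 mm) begins 47 mm behind the grasp point.
Start: joints at [-0.146, 0.342, 1.524, -0, 1.275, -0.146], TCP at [525.003, 0.022, 404.741] pointing down, gripper open.
Joint ranges: [-2.53, 2.53], [-0.77, 2.02], [0.04, 2.7], [-1, 4.14], [0.28, 2.66], [-3.11, 3.11]. Speed limits (rad/s): [2.57, 2.57, 3.14, 3.14, 3.14, 3.14].

## Interface

Orientations are given as [roll, pitch, yaw] about the fixed x, y, z axes, in that order (R = Rz(yaw) Ry(pitch) Rx(roll)).
In Python, from plant import bot, vision, close_job gives the robot as it stands (bot), with the cameras (vision) and the job as plain functions.
- The arm moves only by the tool shift_gripper, called after "Emit:" by a JSON object that holds its "name" and its "arguments". Schema: {"type":"object","properties":{"segments":{"type":"object","properties":{"jaw":{"type":"array","items":{"type":"number"},"minItems":1,"maxItems":5},"dx":{"type":"array","items":{"type":"number"},"minItems":1,"maxItems":5},"dy":{"type":"array","items":{"type":"number"},"minItems":1,"maxItems":5},"dz":{"type":"array","items":{"type":"number"},"minItems":1,"maxItems":5},"spin":{"type":"array","items":{"type":"number"},"minItems":1,"maxItems":5}},"additionalProperties":false,"required":["jaw","dx","dy","dz","spin"]},"only":{"type":"string"},"quiet":{"type":"boolean"},"lines":{"type":"string"}},"required":["segments"],"additionalProperties":false}. segments is an object with one list for each field, all of the same length, 1 to 5, a row being the entries at one place: jaw (the finger opening in mm), dx, dy, dz (the shift in a scale on which 1.0 is 800 mm), spin (a turn about the tool's z in a scale on which 1.0 is 2 rad); each row is the pose to reach, as a shift and turn from the pose commanded when the call began, along the tool's axes at that moment; what a row does not reach only later rows make up. A row lasts 1/8 s, in which the tool goes at most 62.5 mm and 0.188 rad, less where a joint would pass 70% of its speed; a pose out of reach is approached as far as the arm can. The fingers move at their own pace and stop on an object; the grip force is fixed at half the most. Time passes only in rows, so rows that do not move let the fingers close. The tool returns the time, the measured TCP pose, the force, the opening and the grip force at its end. only (a regular expression) keeps the lines of the reply that match it, lines (a string "A,B") keeps lines A to B, and quiet returns only ok. Shift and turn numbers lie between -1 and 1, and a call with a number outside is refused. Input that does not fit is refused with a message, and nothing moves.
- bot.get_obs(): the state, without advancing time (a new reading comes with each control period).
- vision.capture(name): name is "scene" or "side" or "wrist"; returns a dict with "color" (420x560x3 uint8, red, green, blue), "K" (3x3 intrinsics, pixels), "R" (3x3) and "t" (3): a world point X has camera coordinates R X + t. Camera axes: x right, y down, z forward; pixel columns grow to the right and rows downward; lengths in mm; the calibration is good to about 2 mm. A picture is of the moment at which its call begins. There is no depth.
- close_job(): hands the job in; it is judged then, once.
The state is a dict: "time": time; "joint_positions": joint angles; "dq": joint speeds; "tau": joint torques, N m; "tool_pos": TCP position; "tcp_rot": TCP orientation; "contact_force": force on the tool from outside, world axes, zero at the start; "moment": the same for the moment, N m; "grip_width": finger opening in mm; "finger_force": force on a finger pad.
Only numpy, scipy, OpenCV 4.12 (cv2) and the standard library are available. Lean on these libraries where they do the work, as an engineer would, in place of code of your own. Each camera call takes 0.05 s, during which the arm holds its last target. There are 200 camera calls.

## Task

Fit the longer of the two drilling templates onto the headstock jig: bring both of its big end holes over the jig's two upright dowels, lower it until it lies flat on the pale blank between them, and let go of it there. Lower it, do not let it drop, and leave the shorter template where it lies.

Things in the scene. Friction and masses are not known exactly. Their poses are not given: they have to be found in the camera images.
- jig: Fixed drilling jig: dark wooden board 100 x 240 mm, 18 mm thick, with a pale wooden blank 70 x 120 mm on its middle (blank's top 30 mm above the bench). Two upright steel dowels, 12 mm diameter with tapered tips, stand at y = +80 and -80 mm (x = 0), tips 75 mm above the bench. Origin: centre of the board's underside, on the bench; y along the board through both dowels, z up.
- long_template: Loose plywood plate 76 x 210 mm, 9 mm thick, 0.2 kg, with 28 mm round through holes at y = +80 and -80 mm (x = 0) and six small brass bushings. On its middle a wooden grip block 26 mm wide (x), 70 mm long (y), from 9 to 49 mm above the underside. Origin: centre of the underside; y along the plate through both holes, z up. Fits the jig either way round.
- short_template: The shorter template, to be left alone: the same kind of plywood plate, 76 x 150 mm, 9 mm thick, its two 28 mm holes only 100 mm apart, too close for the jig's dowels. Grip block 26 x 50 mm, top 49 mm above the underside. Origin: centre of the underside; y along the plate, z up.

How it is judged:
By the outcome, as a careful person would: the job done as asked, in the order asked, and still so for the second after the job is handed in, with the robot touching nothing.
It also fails if it takes over 40 s, if anything falls off the work surface, if the arm or the gripper's body presses on something with over 40 N, if the wrist force passes 120 N, or if a joint passes its speed limit or range.

## Working session

There is one attempt and no reset: what is moved stays moved. The work goes in short steps, Python scripts to look and compute and a tool call to move; the robot and the scene stay as the last step left them, time stands still between calls to the robot, and variables do not carry over. Pictures are saved under pics/ and viewed, at most 12 in all, crops included, and the job is handed in when it is done.

```bash
ls; mkdir -p pics; python3 - <<'E'
from plant import bot, vision, close_job
import cv2,numpy as np
print(bot.get_obs())
for n in ("scene","side","wrist"):
    c=vision.capture(n); cv2.imwrite(f"pics/{n}0.png",c["color"][:,:,::-1]); np.savez(f"pics/{n}0.npz",**c)
    print(n,c["K"].tolist(),c["R"].round(3).tolist(),c["t"].round(1))
E
```

```text
pics
plant.py
{'time': 0.0, 'joint_positions': array([-1.45983893e-01,  3.42736711e-01,  1.52502992e+00, -8.01840199e-06,
        1.27535742e+00, -1.46027723e-01]), 'dq': array([-7.56453096e-05,  1.49986273e-03,  1.30616317e-03, -1.68410471e-03,
        1.88873023e-03, -1.84157872e-03]), 'tau': array([ 7.61924657e-04, -4.31245601e+01, -2.44219762e+01,  7.17750052e-02,
        5.59406646e-02, -1.04314388e-04]), 'tool_pos': array([5.24868936e+02, 4.88988236e-02, 4.04032975e+02]), 'tcp_rot': array([-3.14007644e+00, -2.15247177e-04,  1.57084233e+00]), 'contact_force': array([-0.34880517,  0.45719803, -0.85270941]), 'moment': array([-0.03825813, -0.06402495,  0.01159295]), 'finger_force': 0.0, 'grip_width': 91.69655831110065}
scene [[525.6169492138032, 0.0, 281.8052220695952], [0.0, 525.6169492138032, 207.020235322778], [0.0, 0.0, 1.0]] [[-0.735, 0.678, -0.016], [0.385, 0.398, -0.833], [-0.558, -0.618, -0.553]] [ 398.7 -164.8 1253.1]
side [[507.7263995579662, 0.0, 276.326333116951], [0.0, 507.7263995579662, 210.6251812716601], [0.0, 0.0, 1.0]] [[0.974, -0.227, 0.008], [-0.135, -0.609, -0.781], [0.183, 0.76, -0.624]] [-537.1  111.4  869.4]
wrist [[378.1898177062734, 0.0, 281.7362464688024], [0.0, 378.1898177062734, 213.4080440736826], [0.0, 0.0, 1.0]] [[1.0, -0.001, -0.003], [0.0, -0.966, 0.257], [-0.003, -0.257, -0.966]] [-525.6  -33.1  390. ]
```

View pics/scene0.png

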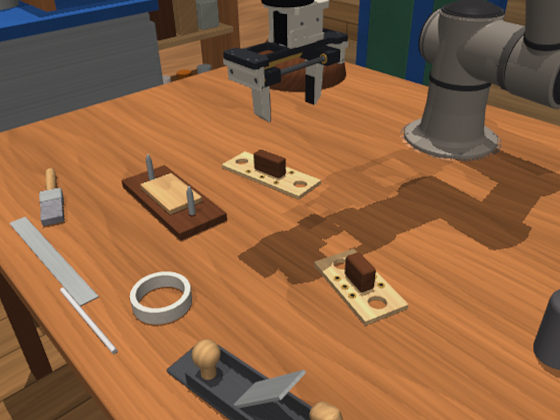

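View pics/side0.png

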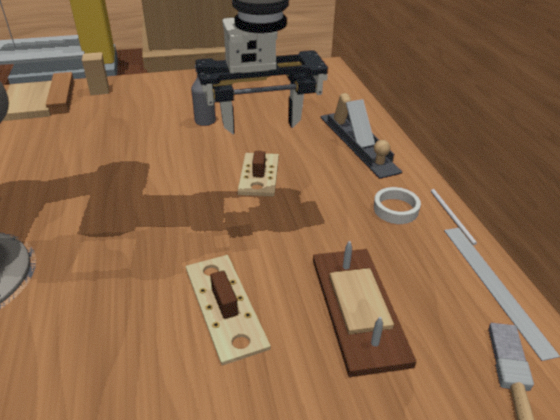

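View pics/wrist0.png

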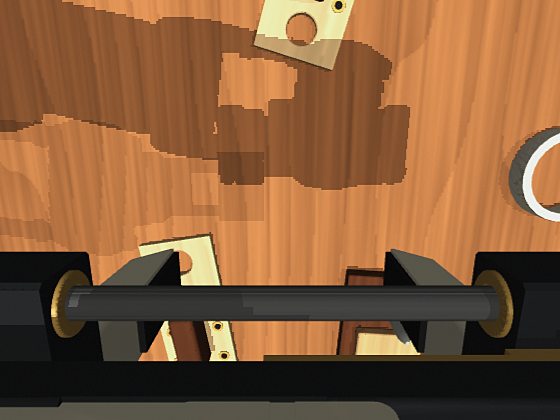

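The side view shows the long template centred near (226,307), with holes near (211,270) and (241,341). The jig's blank is at (361,300), with dowel tips at about (348,244) and (379,321). The short template is at (259,173). In the scene view the long template is at (270,173), the jig at (172,200) and the short template at (361,286). Next I'll measure these.

```bash
cat > h.py <<'E'
import cv2,numpy as np
def ray(c,uv,z):
    uv=np.atleast_2d(uv).astype(float)
    d=np.c_[uv,np.ones(len(uv))]@np.linalg.inv(c["K"]).T@c["R"]
    o=-c["R"].T@c["t"]
    return (o+d*((z-o[2])/d[:,2])[:,None])[:,:2]
def tri(cs,uvs):
    P=[c["K"]@np.c_[c["R"],c["t"]] for c in cs]
    X=cv2.triangulatePoints(P[0],P[1],np.float64(uvs[0]).reshape(2,1),np.float64(uvs[1]).reshape(2,1))
    return (X[:3]/X[3]).ravel()
def pale(c):
    h=cv2.cvtColor(c["color"],cv2.COLOR_RGB2HSV); b=c["color"].astype(int)
    return ((h[...,0]>=15)&(h[...,0]<32)&(h[...,1]<150)&(h[...,2]>110)&(h[...,1]>35)).astype(np.uint8)*255
E
python3 - <<'E'
import cv2,numpy as np
from h import *
rois={"side":{"long":(180,250,275,362),"short":(235,148,285,198),"blank":(325,262,398,336)},
"scene":{"long":(215,145,325,200),"short":(310,245,410,325),"blank":(135,168,205,215)}}
for n,r in rois.items():
    c=dict(np.load(f"pics/{n}0.npz")); m=pale(c)
    out=c["color"][:,:,::-1].copy()
    for k,(a,b,x,y) in r.items():
        s=np.zeros_like(m); s[b:y,a:x]=m[b:y,a:x]
        cs,hi=cv2.findContours(s,cv2.RETR_CCOMP,cv2.CHAIN_APPROX_NONE)
        i=max(range(len(cs)),key=lambda i:cv2.contourArea(cs[i]))
        z=30 if k=="blank" else 9
        R=cv2.minAreaRect(ray(c,cs[i][:,0],z).astype(np.float32)); print(n,k,np.round(R[0],1),np.round(R[1],1),round(R[2],1))
        cv2.drawContours(out,cs,i,(255,0,0),1)
        for j in range(len(cs)):
            if hi[0][j][3]==i and cv2.contourArea(cs[j])>25:
                w=ray(c,cs[j][:,0],z).astype(np.float32); (p,d,_)=cv2.minAreaRect(w)
                print("   inner",cs[j][:,0].mean(0).round(),np.round(p,1),np.round(d,1))
    big=cv2.resize(out[140:370,100:420] if n=="scene" else out[140:375,170:420],None,fx=2.4,fy=2.4,interpolation=cv2.INTER_CUBIC)
    cv2.imwrite(f"pics/m_{n}.png",big)
E
```

```text
side long [ 427.6 -168.1] [ 83.3 219.8] 9.4
   inner [241. 342.] [ 438.5 -247.2] [24.  25.2]
   inner [222. 291.] [ 427.4 -138.6] [ 35.6 120.4]
side short [554.6 183.4] [165.3  81.6] 73.8
   inner [256. 186.] [540.1 134.3] [17.9 23.1]
side blank [ 634.8 -222.3] [127.   71.3] 85.9
scene long [ 428.6 -162.7] [ 88.6 218.8] 8.7
   inner [300. 185.] [415.8 -84.2] [19.6 26.5]
   inner [241. 162.] [ 442.9 -242.3] [18.4 27.8]
scene short [556.8 192.3] [157.5  81.1] 73.1
   inner [377. 303.] [572.5 240.1] [22.4 28.1]
   inner [352. 295.] [584.7 202.7] [13.6 12.1]
   inner [344. 286.] [579.1 181.8] [11.4 12.7]
   inner [381. 285.] [534.9 217.6] [12.8 12. ]
   inner [337. 278.] [572.3 160.9] [13.8 12.7]
scene blank [ 637.1 -214.8] [133.9  74.3] 86.0
```

View pics/m_side.png

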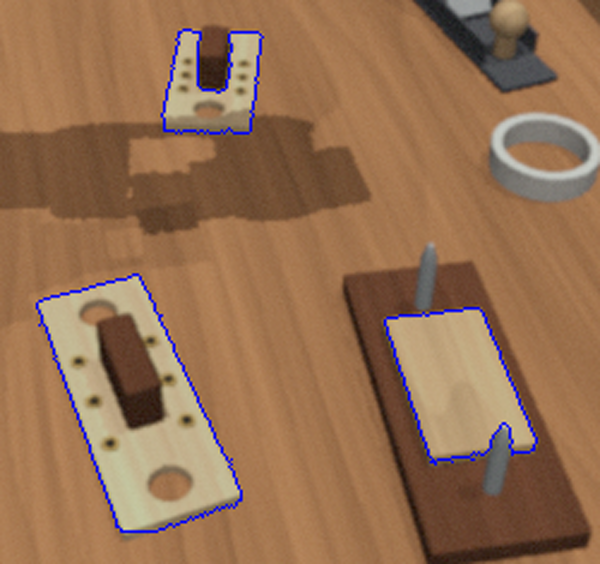

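View pics/m_scene.png

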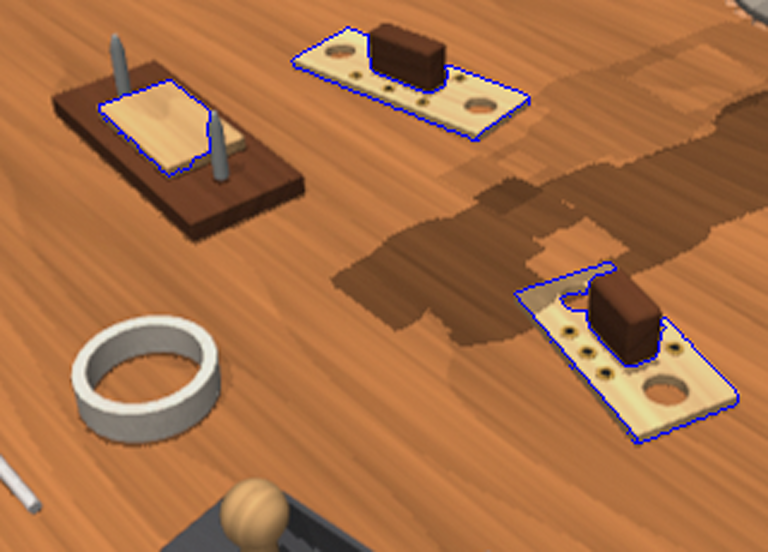

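The contours fit: the long template's rectangle is about 83×220 mm, the excess being its edge thickness seen obliquely, and its holes are 160 mm apart. The other plate is the short one. The dowel tips are at about (350,241) and (380,317) in the side view, and (189,187) and (148,155) in the scene view. I'll triangulate them.

```bash
python3 - <<'E'
from h import *
s=dict(np.load("pics/side0.npz")); c=dict(np.load("pics/scene0.npz"))
A=tri((s,c),((349.6,241.2),(188.8,186.7)));B=tri((s,c),((380,316.7),(148.3,155)))
print("tips",A.round(1),B.round(1),np.linalg.norm(A-B),((A+B)/2).round(1),np.degrees(np.arctan2(*(A-B)[1::-1])))
for cam,p in((s,(346.7,267.5)),(s,(375.4,345.4)),(c,(192.1,215)),(c,(151.3,179.6))): print("base",ray(cam,p,18).round(1))
# board top corners
for n,cam,ps in(("s",s,((345,278),(474,263),(586,533),(431,553))),): 
    q=ray(cam,np.array(ps)/2.4+(170,140),18); print(q.round(1),q.mean(0).round(1))
q=ray(c,np.array(((54,100),(155,62),(303,181),(195,230)))/2.4+(100,140),18); print(q.round(1),q.mean(0).round(1))
# grip block top (z=49) corners long
q=ray(s,np.array(((97,324),(128,314),(161,383),(130,396)))/2.4+(170,140),49); print("blk",q.round(1),q.mean(0).round(1))
q=ray(c,np.array(((370,31),(385,24),(445,46),(440,63)))/2.4+(100,140),49); print("blk",q.round(1),q.mean(0).round(1))
E
```

```text
tips [ 640.9 -138.4   75.4] [ 629.4 -297.1   74.9] 159.09916164942433 [ 635.2 -217.8   75.1] 85.8429466495787
base [[ 641.6 -142.4]]
base [[ 629.2 -303.7]]
base [[ 643.4 -133.5]]
base [[ 630.1 -298.7]]
[[ 594.7 -102.5]
 [ 692.6 -108. ]
 [ 672.3 -342.7]
 [ 578.2 -335.2]] [ 634.5 -222.1]
[[ 676.9 -332.7]
 [ 579.1 -329.6]
 [ 598.9  -88.7]
 [ 693.8  -93.3]] [ 637.2 -211.1]
blk [[ 410.8 -139.5]
 [ 432.2 -134.9]
 [ 443.5 -199.6]
 [ 422.9 -205.9]] [ 427.4 -170. ]
blk [[ 440.9 -194.3]
 [ 423.  -195.1]
 [ 412.9 -128.5]
 [ 436.1 -109.8]] [ 428.2 -156.9]
```

Units first: shifts go in shares of 800 mm and turns go in shares of 2 rad. So -165.4 mm is -0.2068, -124 mm is -0.155, -0.162 rad is -0.081.

Emit:
{"name": "shift_gripper", "arguments": {"segments": {"jaw": [92,92,92,92,92],"dx": [-0.0513,-0.1038,-0.155,-0.2068,-0.2068],"dy": [-0.03,-0.0613,-0.0913,-0.1213,-0.1213],"dz": [0.0313,0.0625,0.0938,0.1313,0.1313],"spin": [-0.02,-0.04,-0.06,-0.081,-0.081]}}}

```text
time: 0.78
tool_pos: [426.2, -167.2, 297.8]
tcp_rot: [-3.138, -0.003, 1.729]
contact_force: [-0.1, -0.6, 0.4]
grip_width: 91.8
finger_force: 0.0
```

```bash
python3 - <<'E'
from plant import bot, vision, close_job
from h import *
print(bot.get_obs()["tool_pos"],bot.get_obs()["tcp_rot"])
for n in("wrist","side"):
    c=vision.capture(n); cv2.imwrite(f"pics/{n}1.png",c["color"][:,:,::-1]); np.savez(f"pics/{n}1.npz",**c)
E
```

```text
[ 426.15912526 -167.21227705  297.77263823] [-3.13765136e+00 -2.81888205e-03  1.72867742e+00]
```

View pics/wrist1.png

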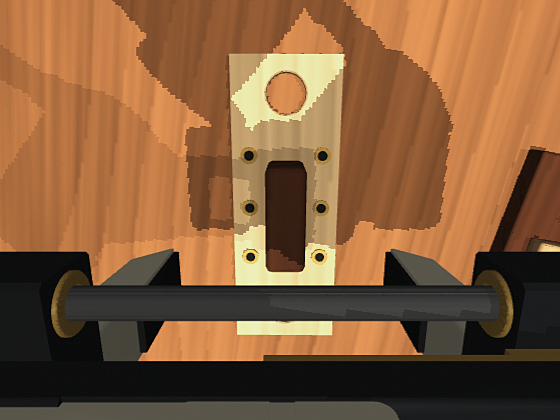

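The wrist view shows the plate's sides vertical, the block at columns 265–307 centred between the fingers (180–385), and the far hole at (286,94). I'll ray-check it.

```bash
python3 - <<'E'
from plant import bot, vision, close_job
from h import *
c=vision.capture("wrist"); o=bot.get_obs(); print(o["tool_pos"].round(1),o["tcp_rot"].round(3))
h=ray(c,(286,94),9)[0]; far=ray(c,((230,54),(344,54)),9); near=ray(c,((238,335),(331,335)),9); 
f=far.mean(0);n=near.mean(0); print(h.round(1),f.round(1),n.round(1),"len",np.linalg.norm(f-n),"ang",np.degrees(np.arctan2(*(f-n)[::-1])),"ctr",((f+n)/2).round(1))
for w in (far,near): print(np.linalg.norm(w[0]-w[1]))
b=ray(c,((238,208),(266,208),(306,208),(335,208)),9); print(b.round(1))
E
```

```text
[ 428.5 -165.2  300.1] [3.141 0.    1.732]
[419.4 -85.8] [415.9 -60.6] [ 448.3 -269.7] len 211.63494049363305 ang 98.79774757754907 ctr [ 432.1 -165.2]
75.88766138753344
75.27363841444854
[[ 397.4 -170.6]
 [ 417.8 -167.3]
 [ 446.9 -162.6]
 [ 468.  -159.2]]
```

Converted, 108.5 mm is 0.1356, 1.5 mm is 0.0019.

Emit:
{"name": "shift_gripper", "arguments": {"segments": {"jaw": [92,92,92,92,92],"dx": [0,0,0,0,0],"dy": [0.0019,0.0019,0.0019,0.0019,0.0019],"dz": [0.05,0.1,0.125,0.1356,0.1356],"spin": [0,0,0,0,0]}}}

```text
time: 1.55
tool_pos: [430.1, -164.7, 191.6]
tcp_rot: [3.141, 0.0, 1.734]
contact_force: [-1.0, 0.6, 0.5]
grip_width: 92.1
finger_force: 0.0
```

Emit:
{"name": "shift_gripper", "arguments": {"segments": {"jaw": [20,20,20,20,20],"dx": [0,0,0,0,0],"dy": [0,0,0,0,0],"dz": [0,0,0,0,0],"spin": [0,0,0,0,0]}}}

```text
time: 2.17
tool_pos: [429.5, -165.2, 191.3]
tcp_rot: [3.141, 0.0, 1.733]
contact_force: [0.7, -0.2, -0.7]
grip_width: 46.3
finger_force: 0.0
```

Emit:
{"name": "shift_gripper", "arguments": {"segments": {"jaw": [20,20,20,20,20],"dx": [0,0,0,0,0],"dy": [0,0,0,0,0],"dz": [0,0,0,0,0],"spin": [0,0,0,0,0]}}}

```text
time: 2.8
tool_pos: [429.4, -165.1, 191.2]
tcp_rot: [-3.141, -0.0, 1.733]
contact_force: [-2.2, -0.4, 1.0]
grip_width: 26.2
finger_force: 30.0
```

Emit:
{"name": "shift_gripper", "arguments": {"segments": {"jaw": [20,20,20,20,20],"dx": [0,0,0,0,0],"dy": [0,0,0,0,0],"dz": [-0.0063,-0.05,-0.1,-0.1375,-0.1375],"spin": [0,0,0,0,0]}}}

```text
time: 3.42
tool_pos: [430.0, -165.3, 303.2]
tcp_rot: [3.137, 0.003, 1.733]
contact_force: [-0.3, 0.6, -2.2]
grip_width: 25.9
finger_force: 30.0
```

```bash
python3 - <<'E'
from plant import bot, vision, close_job
from h import *
c=vision.capture("wrist"); cv2.imwrite("pics/wrist2.png",c["color"][:,:,::-1]);o=bot.get_obs(); print(o["tool_pos"],o["tcp_rot"],o["grip_width"],o["finger_force"])
np.savez("pics/wrist2.npz",**c)
E
```

```text
[ 429.52002333 -165.05983584  301.61045844] [3.13987358e+00 1.23466730e-03 1.73284254e+00] 25.87076345924974 29.98888671398163
```

View pics/wrist2.png

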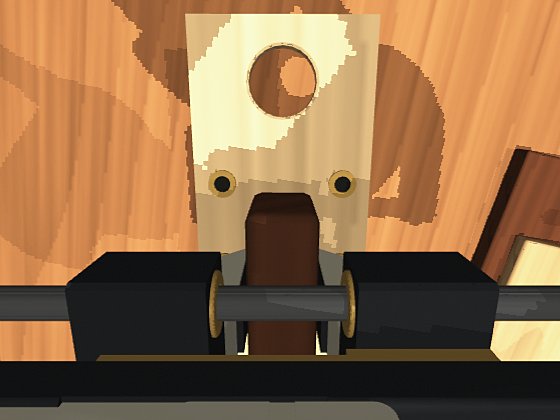

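The template is held, with its far hole at (281,81) and its edges upright at columns 186 and 380. I'll compute its offset in the hand.

```bash
python3 - <<'E'
from plant import bot, vision, close_job
from h import *
c=dict(np.load("pics/wrist2.npz"))
m=(pale(c)>0)
yaw=np.arctan2(1,0)+0 # template y axis
a=1.733; u=np.array([np.cos(a),np.sin(a)]); v=np.array([np.sin(a),-np.cos(a)]) # tool x, tool y in world
tcp=np.array([429.5,-165.1])
for nm,p in(("hole",(281.5,81)),("endL",(186,14)),("endR",(380,14)),("botL",(198,250)),("botR",(368,250))):
    w=ray(c,p,119.4)[0]-tcp; print(nm,round(w@u,1),round(w@v,1))
# side/scene views of holes
for n in("side","scene"):
    k=vision.capture(n); cv2.imwrite(f"pics/{n}2.png",k["color"][:,:,::-1]); np.savez(f"pics/{n}2.npz",**k)
A=cv2.imread("pics/side2.png");
E
```

```text
hole 79.3 2.6
endL 104.2 -34.7
endR 104.2 41.3
botL 5.9 -35.8
botR 5.8 42.3
```

View pics/side2.png

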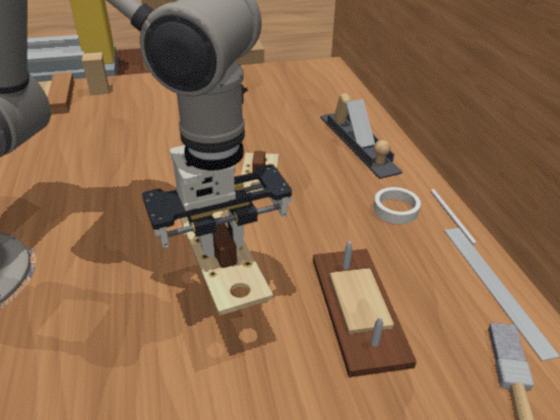

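Converted, 194.6 mm is 0.2433, -84.7 mm is -0.1059, 0.235 rad is 0.1175.

Emit:
{"name": "shift_gripper", "arguments": {"segments": {"jaw": [20,20,20,20,20],"dx": [-0.0213,-0.0463,-0.0713,-0.0938,-0.1059],"dy": [0.0488,0.1063,0.1638,0.215,0.2433],"dz": [0,0,0,0,0],"spin": [0.025,0.05,0.075,0.1,0.1175]}}}

```text
time: 4.2
tool_pos: [636.7, -217.6, 298.2]
tcp_rot: [-3.139, -0.001, 1.497]
contact_force: [-0.0, 0.1, -1.5]
grip_width: 25.9
finger_force: 30.0
```

Emit:
{"name": "shift_gripper", "arguments": {"segments": {"jaw": [20,20,20],"dx": [0,0,0],"dy": [0,0,0],"dz": [0,0,0],"spin": [0,0,0]}}}

```text
time: 4.58
tool_pos: [634.5, -217.2, 300.9]
tcp_rot: [-3.14, -0.0, 1.498]
contact_force: [0.0, 0.5, -2.3]
grip_width: 25.7
finger_force: 30.0
```

```bash
python3 - <<'E'
from plant import bot, vision, close_job
from h import *
cs={n:vision.capture(n) for n in("wrist","side","scene")}
for n in cs: np.savez(f"pics/{n}3.npz",**cs[n])
s=cv2.resize(cs["side"]["color"][160:360,280:480],(600,600),interpolation=cv2.INTER_CUBIC)
w=cs["wrist"]["color"]; cv2.imwrite("pics/wrist3.png",w[:,:,::-1]); cv2.imwrite("pics/side3.png",s[:,:,::-1])
E
```

```text
(no output)
```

View pics/wrist3.png

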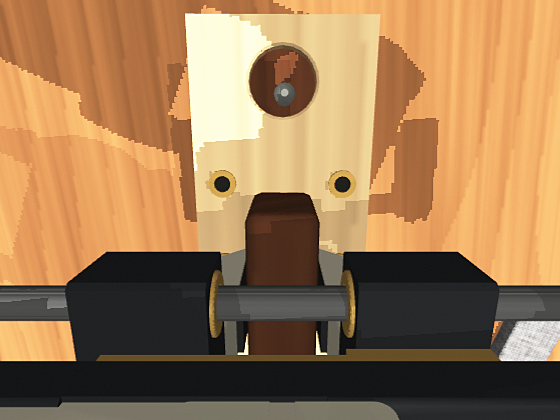

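The dowel tip shows at about (285,91) inside the hole, whose centre is (283,81). I'll compare them at their own heights.

```bash
python3 - <<'E'
from h import *
c=dict(np.load("pics/wrist3.npz"))
a=1.498;u=np.array([np.cos(a),np.sin(a)]); v=np.array([np.sin(a),-np.cos(a)]);t=np.array([634.5,-217.2])
for p,z in(((283,81),119),((285,91),75)):
    w=ray(c,p,z)[0]; print(w.round(1),((w-t)@u).round(1),((w-t)@v).round(1))
E
```

```text
[ 642.3 -136.9] 80.6 2.0
[ 643.3 -138.5] 79.1 3.0
```

View pics/side3.png

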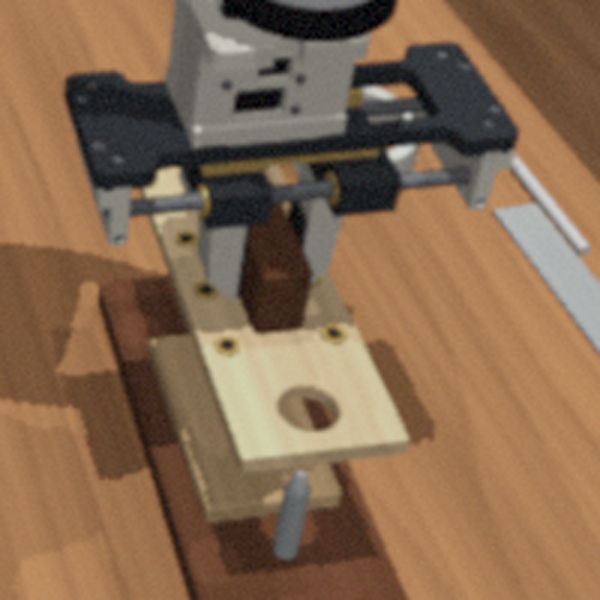

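Both holes sit over the dowels within 2 mm, with 8 mm of clearance. I'll lower partway.

Converted, 65 mm is 0.0813, 58 mm is 0.0725.

Emit:
{"name": "shift_gripper", "arguments": {"segments": {"jaw": [20,20,20,20,20],"dx": [-0.0013,-0.0013,-0.0013,-0.0013,-0.0013],"dy": [0.0006,0.0006,0.0006,0.0006,0.0006],"dz": [0.0188,0.0375,0.0563,0.0725,0.0813],"spin": [0,0,0,0,0]}}}

```text
time: 5.35
tool_pos: [635.5, -218.3, 234.8]
tcp_rot: [-3.14, -0.001, 1.498]
contact_force: [-0.6, -0.7, -2.1]
grip_width: 25.6
finger_force: 30.0
```

Emit:
{"name": "shift_gripper", "arguments": {"segments": {"jaw": [20,20],"dx": [0,0],"dy": [0,0],"dz": [0,0],"spin": [0,0]}}}

```text
time: 5.6
tool_pos: [635.9, -218.5, 236.8]
tcp_rot: [3.14, 0.0, 1.498]
contact_force: [0.0, -0.6, -2.2]
grip_width: 25.9
finger_force: 30.0
```

```bash
python3 - <<'E'
from plant import bot, vision, close_job
from h import *
cs={n:vision.capture(n) for n in("wrist","side")}
s=cv2.resize(cs["side"]["color"][180:380,290:450],(480,600),interpolation=cv2.INTER_CUBIC)
w=cs["wrist"]["color"][0:200,170:400]; w=cv2.resize(w,(320,278)); w=cv2.copyMakeBorder(w,0,322,0,0,cv2.BORDER_CONSTANT)
cv2.imwrite("pics/both4.png",np.hstack([s,w])[:,:,::-1])
E
```

```text
(no output)
```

View pics/both4.png

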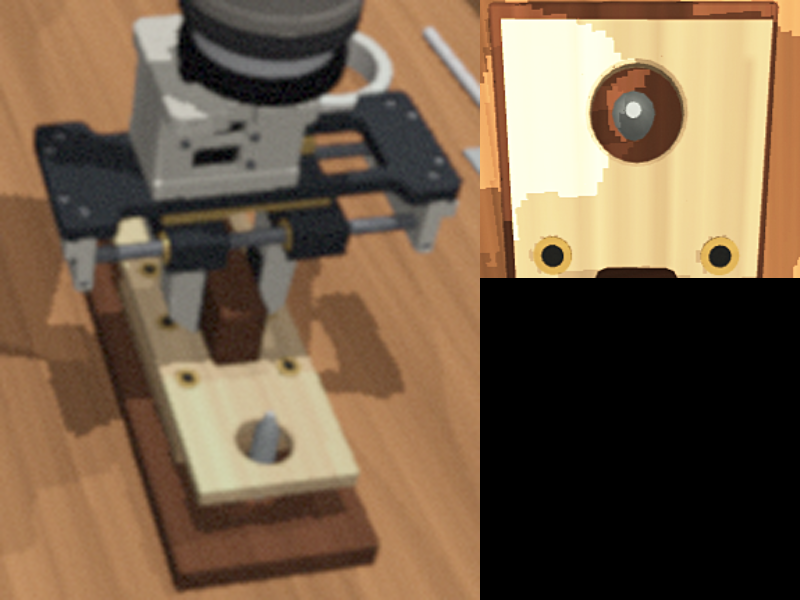

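Both dowels come up centred through the holes: (267,440) in the side crop, and the far one in the wrist crop. I'll lower gently to contact.

Converted, 13 mm is 0.0163, 11 mm is 0.0138.

Emit:
{"name": "shift_gripper", "arguments": {"segments": {"jaw": [20,20,20,20,20],"dx": [0,0,0,0,0],"dy": [0,0,0,0,0],"dz": [0.005,0.01,0.0138,0.0163,0.0163],"spin": [0,0,0,0,0]}}}

```text
time: 6.32
tool_pos: [635.6, -218.3, 223.0]
tcp_rot: [-3.141, -0.0, 1.498]
contact_force: [0.0, 0.5, -2.3]
grip_width: 26.0
finger_force: 30.0
```

Emit:
{"name": "shift_gripper", "arguments": {"segments": {"jaw": [20,20,20,20],"dx": [0,0,0,0],"dy": [0,0,0,0],"dz": [0.0006,0.0013,0.0013,0.0013],"spin": [0,0,0,0]}}}

```text
time: 6.82
tool_pos: [635.7, -218.4, 222.3]
tcp_rot: [3.141, 0.0, 1.498]
contact_force: [1.1, 0.0, -2.6]
grip_width: 26.1
finger_force: 30.0
```

Converted, 1 mm is 0.0013, 0.5 mm is 0.0006.

Emit:
{"name": "shift_gripper", "arguments": {"segments": {"jaw": [20,20,20,20],"dx": [0,0,0,0],"dy": [0,0,0,0],"dz": [0.0006,0.0013,0.0013,0.0013],"spin": [0,0,0,0]}}}

```text
time: 7.32
tool_pos: [635.7, -218.4, 221.3]
tcp_rot: [3.141, 0.0, 1.498]
contact_force: [-0.1, -0.3, -2.9]
grip_width: 26.0
finger_force: 30.0
```

Emit:
{"name": "shift_gripper", "arguments": {"segments": {"jaw": [20,20,20,20],"dx": [0,0,0,0],"dy": [0,0,0,0],"dz": [0.0006,0.0013,0.0013,0.0013],"spin": [0,0,0,0]}}}

```text
time: 7.82
tool_pos: [635.6, -218.4, 221.2]
tcp_rot: [3.141, 0.0, 1.498]
contact_force: [-2.1, 0.5, 5.5]
grip_width: 26.0
finger_force: 30.0
```

The plate is seated: the force rose to +5.5 N and the height stopped falling. I'll release it, then retreat.

Emit:
{"name": "shift_gripper", "arguments": {"segments": {"jaw": [80,80,80,80,80],"dx": [0,0,0,0,0],"dy": [0,0,0,0,0],"dz": [0,0,0,0,0],"spin": [0,0,0,0,0]}}}

```text
time: 8.45
tool_pos: [635.6, -218.4, 220.2]
tcp_rot: [3.142, -0.0, 1.498]
contact_force: [0.0, 0.1, -0.2]
grip_width: 71.7
finger_force: 0.0
```

Emit:
{"name": "shift_gripper", "arguments": {"segments": {"jaw": [80,80,80,80,80],"dx": [0,0,0,0,0],"dy": [0,0,0,0,0],"dz": [-0.0125,-0.05,-0.1,-0.15,-0.1875],"spin": [0,0,0,0,0]}}}

```text
time: 9.07
tool_pos: [635.6, -218.3, 373.3]
tcp_rot: [3.139, 0.001, 1.498]
contact_force: [-0.3, 0.3, -0.6]
grip_width: 79.9
finger_force: 0.0
```

Emit:
{"name": "shift_gripper", "arguments": {"segments": {"jaw": [80,80],"dx": [0,0],"dy": [0,0],"dz": [0,0],"spin": [0,0]}}}

```text
time: 9.32
tool_pos: [635.4, -218.3, 369.5]
tcp_rot: [-3.141, -0.0, 1.498]
contact_force: [0.4, 0.0, -1.1]
grip_width: 79.7
finger_force: 0.0
```

```bash
python3 - <<'E'
from plant import bot, vision, close_job
from h import *
cs={n:vision.capture(n) for n in("wrist","side")}
s=cv2.resize(cs["side"]["color"][180:380,290:450],(400,500),interpolation=cv2.INTER_CUBIC)
w=cv2.resize(cs["wrist"]["color"],(400,300)); w=cv2.copyMakeBorder(w,0,200,0,0,cv2.BORDER_CONSTANT)
cv2.imwrite("pics/both5.png",np.hstack([s,w])[:,:,::-1])
E
```

```text
(no output)
```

View pics/both5.png

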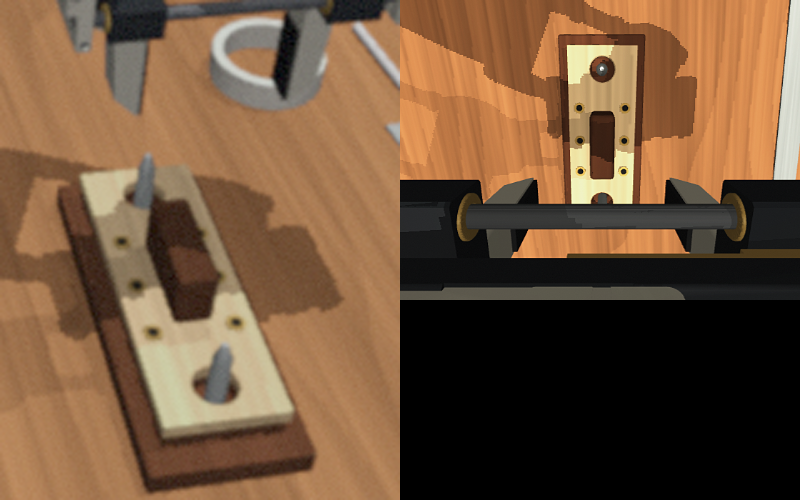

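The template lies flat on the blank, with a dowel up through each hole at about (145,185) and (220,375) in the crop. The gripper is well clear.

```bash
python3 -c "
from plant import bot, vision, close_job
print(close_job())"
```

```text
the job is handed in; nothing more can be done
None
```

The long template is on the jig with both dowels through its end holes. It was lowered flat onto the blank and released, the short template was left alone, and the job was handed in after about 9.4 s of robot time.

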